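Snap a spare fuse into its spring clips and switch the circuit back on

ROBOT

A 6-joint arm with a two-finger parallel gripper is mounted at the origin on the work surface. World frame = base frame: x ahead of the robot, y to its left, z up, the work surface at z = 0. Lengths are in m, angles in rad, forces in N, time in s.
With the tool pointing down it reaches from about 0.3 to 0.825 m from the base axis. Payload 5.4 kg.
Tool frame: the origin (TCP) lies midway between the tips of the shut fingers; the grasp point (between the pads) lies hold_point_z behind it (hold_point_z is the distance from the TCP to the grasp point, in m); z points along the fingers, y is the line along which they close (so a half turn about z gives the same grasp; the last joint's range is limited). The gripper opens to 92 mm and grips with 3 to 60 N. Pads are 20 mm wide; open, the fingers measure 128 mm over their backs; the gripper's body (75 mm by 189 mm) begins 69 mm behind the grasp point.
Start: joints at [1.128, 0.158, 1.597, -0, 1.386, -0.21], TCP at [0.133, 0.559, 0.19] pointing down, gripper open.
Joint ranges: [-2.91, 2.91], [-0.94, 2.29], [0.18, 2.7], [-1.29, 4.43], [0.17, 2.64], [-3, 3]. Speed limits (rad/s): [2.57, 2.57, 3.14, 3.14, 3.14, 3.14].

INTERFACE

Orientations are given as a rotation vector (axis times angle).
In Python, from rig import state, read_camera, get_calibration, close_job, hold_point_z gives the robot as it stands.
- The arm moves only by the tool send_rows, never from a script. Its argument "plan" is a list of rows, each an object with "delta_pos": the shift along the tool's x, y, z in m, a list of three; "rot": the turn, a rotation vector about the tool's x, y, z in rad, a list of three; "grip": the closure, from -1 (fully open) to 1 (shut). A call has exactly 8 rows; each row is the pose to reach, as a shift and turn from the pose commanded when the call began, along the tool's axes at that moment; what a row does not reach only later rows make up. A row lasts 1/12 s, in which the tool goes at most 41.7 mm and 7.16 degrees, less where a joint would pass 70% of its speed; a pose out of reach is approached as far as the arm can. A call with a gripper value outside its range is refused whole. The fingers move at their own pace and stop on an object; "newtons" is the grip in N (left out, the last holds). Time passes only in rows, so rows that repeat a pose let the fingers close, or fill a call up. It gives the time, the measured TCP pose, the force, the opening and the grip force at its end, in the units of the state.
- state(): the state, without advancing time (a new reading comes with each control period).
- read_camera(name): name is "side" or "top"; returns the picture (420x560x3 uint8, blue, green, red); there is no depth.
- get_calibration(name): a dict with "mtx" (3x3 intrinsics, pixels), "world_to_cam" (4x4, takes a point from world to camera coordinates). Camera axes: x right, y down, z forward; pixel columns grow to the right and rows downward; lengths in m; the calibration is good to about 2 mm. A picture is of the moment at which its call begins. get_calibration takes no time and is no camera call.
- close_job(): hands the job in; it is judged then, once.
The state is a dict: "time_s": time; "q": joint angles; "joint_vel": joint speeds; "effort": joint torques, N m; "tool_pos": TCP position; "eef_rot": TCP orientation; "contact_force": force on the tool from outside, world axes, zero at the start; "wrist_torque": the same for the moment, N m; "opening": finger opening in m; "grip_force": force on a finger pad.
Only numpy, scipy, OpenCV 4.12 (cv2) and the standard library are available. Lean on these libraries where they do the work, as an engineer would, in place of code of your own. Each camera call takes 0.05 s, during which the arm holds its last target. There are 200 camera calls.

TASK

Take the long spare fuse from its wooden stand and press it gently into the empty pair of copper spring clips on the power tray until it has snapped fully home in both clips, stopping as soon as it bottoms and never forcing it. Then let go of it and throw the isolator lever on the tray all the way over, to on. Leave the short fuse on its stand and the other things on the bench where they are.

Things in the scene. Friction and masses are not known exactly. Their poses are not given: they have to be found in the camera images.
- fuse_mid (a point): Centre of the long spare fuse: loose white cylinder 150 mm long, 27 mm in diameter, brass end caps with chamfered ends, about 160 g. It lies level in the V of a fixed plywood stand, axis 40 mm above the bench, free underneath for 25 mm either side of its middle. y along the fuse (either way round is the same), z up.
- short_fuse_mid (a point): Centre of the short spare fuse, same diameter but only 105 mm long, on the other stand; axes as for the long one. Which stand holds which fuse changes. Not wanted: leave it.
- power_tray: Fixed open steel rack tray, 230 x 360 mm, plate 18 mm thick, 28 mm high rims. Origin: centre of its underside on the bench; y along its long side, x across it away from the robot, z up. Two fuse ways along y: the empty one at x -45, y 50 mm; one with a fixed fuse at x 60, y 50 mm (leave it). The isolator stands at x -20, y -115 mm. Pushing a seated fuse with over 35 N is too much.
- clip_nominal (a point): Nominal middle of a seated fuse in the empty way, 75 mm above the bench, axes as the tray's. The clips' carrier is locked up to 12 mm above or below nominal, so the true seated height must be felt; x and y are true. Clips 50 mm either side along y, 14 mm wide (pedestals 20 mm); between them free down to the plate, 57 mm below. Pushing the fuse in takes some 8 to 15 N, then it lands on a rigid V seat.
- jaw_right_near (a joint): Opening (m) of the near jaw (-x side) of the right clip (-y end of the empty way): 0 shut, about 0.0025 with the fuse widest between the lips, under 0.0005 once it is home. Round sprung lips 22 mm apart, 9 mm above the seated axis; flared guides reach 13 mm higher. A fuse meets the lips 17 mm above its seat; left short of the seat it is not drawn in.
- jaw_right_far (a joint): Opening (m) of the far jaw (+x side) of the right clip (-y end of the empty way): 0 shut, about 0.0025 with the fuse widest between the lips, under 0.0005 once it is home. Round sprung lips 22 mm apart, 9 mm above the seated axis; flared guides reach 13 mm higher. A fuse meets the lips 17 mm above its seat; left short of the seat it is not drawn in.
- jaw_left_near (a joint): Opening (m) of the near jaw (-x side) of the left clip (+y end of the empty way): 0 shut, about 0.0025 with the fuse widest between the lips, under 0.0005 once it is home. Round sprung lips 22 mm apart, 9 mm above the seated axis; flared guides reach 13 mm higher. A fuse meets the lips 17 mm above its seat; left short of the seat it is not drawn in.
- jaw_left_far (a joint): Opening (m) of the far jaw (+x side) of the left clip (+y end of the empty way): 0 shut, about 0.0025 with the fuse widest between the lips, under 0.0005 once it is home. Round sprung lips 22 mm apart, 9 mm above the seated axis; flared guides reach 13 mm higher. A fuse meets the lips 17 mm above its seat; left short of the seat it is not drawn in.
- pin_right (a joint): Travel (m) of the white sprung fuse-present pin, 6 mm square, beside the right clip's seat (-y end), 36 mm from the way's middle: 0 when up, about 0.005 when the fuse lies on the seat; light (under 1 N).
- pin_left (a joint): Travel (m) of the white sprung fuse-present pin, 6 mm square, beside the left clip's seat (+y end), 36 mm from the way's middle: 0 when up, about 0.005 when the fuse lies on the seat; light (under 1 N).
- isolator (a joint): Angle of the isolator lever, rad: 0 off (leaning 0.5 rad towards the tray's -x), 1.0 on (leaning 0.5 rad towards +x). It turns about the tray's y and stays where it is left, with light friction (under 2 N at the tip).
- isolator_tip (a point): Centre of the 26 mm black ball at the end of the isolator lever, 80 mm from its pivot; the pivot is at tray x -20, y -115, 40 mm above the bench. Axes turn with the lever.
- driver: Bystander: the loose screwdriver, about 200 mm long, lying in front of the tray's left, nothing to do with the job. Origin: its underside.
- tape: Bystander: the loose roll of black tape, 76 mm across, 19 mm high, beyond the stands. Origin: its underside.
- jar: Bystander: the loose glass jar, 60 mm across, 75 mm high, to the right. Origin: its underside.
- tester: Bystander: the loose hand-held tester, 75 by 140 by 30 mm, beyond the tray. Origin: its underside.
Not all that is in view belongs to the job. Leave any blue or pink look-alike of the part that bears fuse_mid alone.

How it is judged:
By the outcome, as a careful person would: the job done as asked, in the order asked, and still so for the second after the job is handed in, with the robot touching nothing.
It also fails if it takes over 72 s, if anything falls off the work surface, if the arm or the gripper's body presses on something with over 40 N, if the wrist force passes 120 N, or if a joint passes its speed limit or range.

## Working session

There is one attempt and no reset: what is moved stays moved. The work goes in short steps, Python scripts to look and compute and a tool call to move; the robot and the scene stay as the last step left them, time stands still between calls to the robot, and variables do not carry over. Pictures are saved under pics/ and viewed, at most 10 in all, crops included, and the job is handed in when it is done.

Besides the shell and the picture viewer there is one more tool, called after "Request:" in YAML: its name, and indented under it one key for each argument. send_rows: Moves the arm, as the interface text tells. Its arguments: {"type":"object","properties":{"plan":{"type":"array"},"newtons":{"type":"number"}},"required":["plan"]}

```bash
mkdir -p pics
python3 - <<'E'
from rig import *
import cv2
s=state();print(s);print(hold_point_z if not callable(hold_point_z) else hold_point_z())
for n in("top","side"):
    cv2.imwrite(f"pics/{n}1.png",read_camera(n));c=get_calibration(n);print(n,c)
E
```

```text
{'time_s': 0.0, 'q': array([ 1.12791920e+00,  1.59011312e-01,  1.59820174e+00, -2.23851992e-05,
        1.38620839e+00, -2.10085355e-01]), 'joint_vel': array([-0.00189483,  0.00034992, -0.00063873,  0.00087372, -0.00218264,
        0.0011566 ]), 'effort': array([ 8.36978379e-04, -3.85572696e+01, -3.22108948e+01,  7.02606747e-02,
        3.77131510e-02, -1.37381248e-04]), 'tool_pos': array([0.13237949, 0.55887375, 0.18865544]), 'eef_rot': array([-3.64771074e-01, -3.11977324e+00,  2.73150265e-03]), 'contact_force': array([-0.02008264,  0.50488812,  0.31048896]), 'wrist_torque': array([-0.00433417,  0.02390238,  0.03474579]), 'grip_force': 0.0, 'opening': 0.09182429295410106}
0.0187
top {'mtx': array([[513.87413542,   0.        , 271.18751554],
       [  0.        , 513.87413542, 206.39034608],
       [  0.        ,   0.        ,   1.        ]]), 'world_to_cam': array([[ 1.01255391e-02, -9.99948714e-01, -2.06251317e-04,
        -3.96905957e-02],
       [-9.81737410e-01, -9.90194405e-03, -1.89983184e-01,
         5.20051372e-01],
       [ 1.89971398e-01,  2.12616678e-03, -9.81787323e-01,
         1.39426116e+00],
       [ 0.00000000e+00,  0.00000000e+00,  0.00000000e+00,
         1.00000000e+00]])}
side {'mtx': array([[439.88288322,   0.        , 277.32968339],
       [  0.        , 439.88288322, 213.10041535],
       [  0.        ,   0.        ,   1.        ]]), 'world_to_cam': array([[ 0.95484398, -0.29703249, -0.00668333, -0.47429497],
       [-0.21591848, -0.6782908 , -0.70235376,  0.1653014 ],
       [ 0.20408864,  0.67208131, -0.7117967 ,  1.36527593],
       [ 0.        ,  0.        ,  0.        ,  1.        ]])}
```

View pics/top1.png

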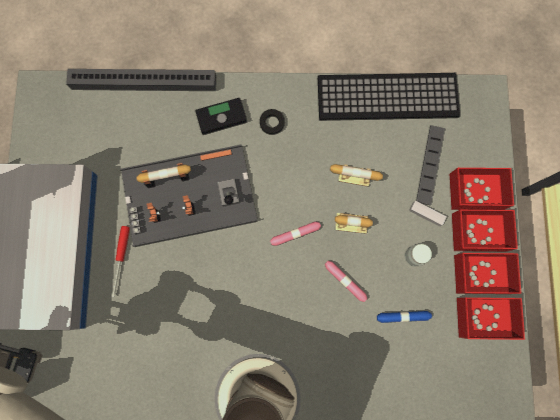

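View pics/side1.png

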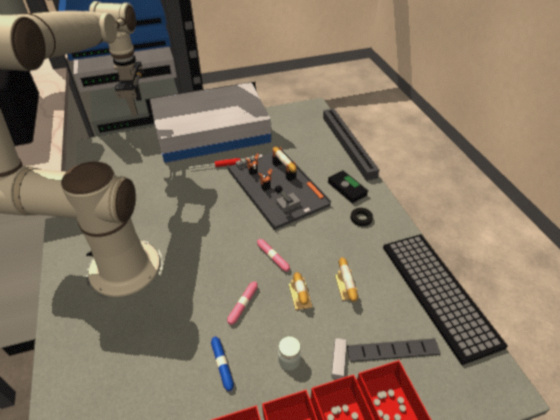

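The top view shows the long fuse at about (356,173), the short one at (354,222), and the tray around (188,195) with the empty clips at (153,212) and (188,205). The isolator is at (230,193). I'll enlarge those areas.

Run:
```python
import cv2,numpy as np
t=cv2.imread("pics/top1.png")
cv2.imwrite("pics/tray.png",cv2.resize(t[140:250,110:265],None,fx=5,fy=5,interpolation=cv2.INTER_CUBIC))
a=cv2.resize(t[155:195,320:390],None,fx=8,fy=8,interpolation=cv2.INTER_CUBIC)
s=cv2.imread("pics/side1.png")
b=cv2.resize(s[250:310,325:365],None,fx=5,fy=5,interpolation=cv2.INTER_CUBIC)
b=b[:320*1]; c=np.zeros((320,780,3),np.uint8);c[:320,:560]=a;c[:300,570:770]=b
cv2.imwrite("pics/fuse.png",c)
```

```text
(no output)
```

View pics/tray.png

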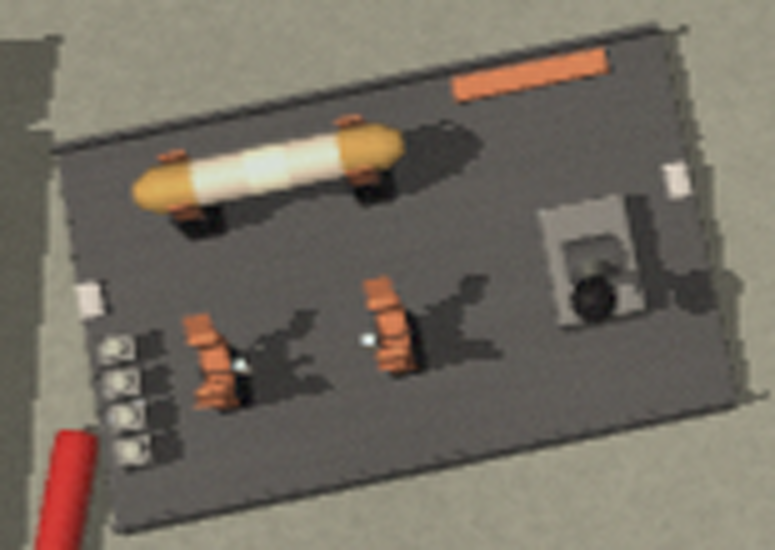

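View pics/fuse.png

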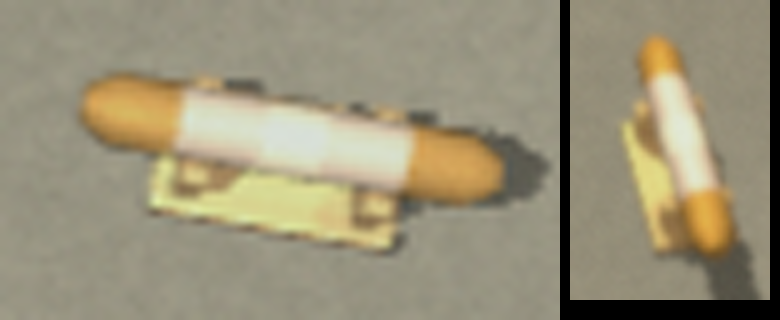

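The tray crop gives its corners at (55,150), (655,28), (742,402) and (118,530). The pins are at (240,365) and (368,340), and the ball is at (593,297). The fuse ends are at (80,107) and (503,170) in the left panel. I also need the side view of the tray.

Run:
```python
import cv2,numpy as np
s=cv2.imread("pics/side1.png")
cv2.imwrite("pics/trays.png",cv2.resize(s[140:235,220:340],None,fx=6,fy=6,interpolation=cv2.INTER_CUBIC))
```

```text
(no output)
```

View pics/trays.png

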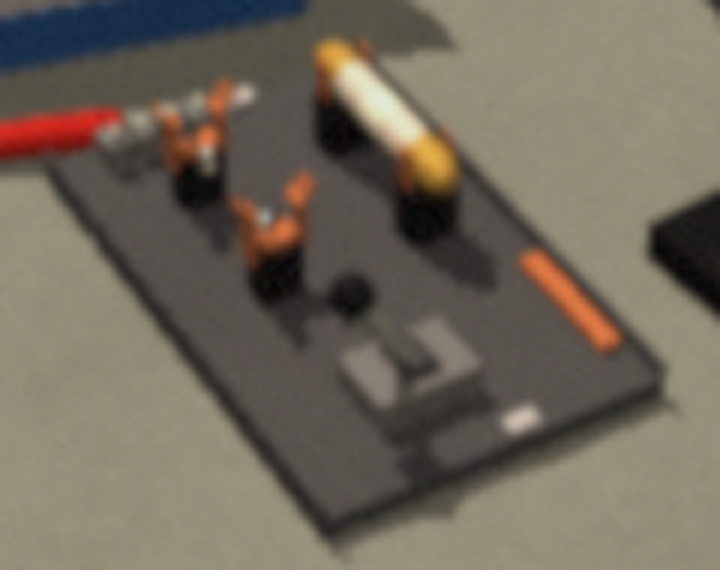

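The side crop shows the ball at (351,295), the pins at (207,152) and (265,215), and the -y corners at (330,515) and (660,378). Next I'll fit the tray and fuse poses.

```bash
cat > h.py <<'E'
import numpy as np,cv2
from rig import *
from scipy.optimize import least_squares
from scipy.spatial.transform import Rotation as R
C={n:get_calibration(n) for n in("top","side")}
def proj(n,p):
    c=C[n];q=c["world_to_cam"]@np.r_[p,1];q=c["mtx"]@q[:3];return q[:2]/q[2]
def px(o,f,u,v): return np.array([o[0]+(u+.5)/f-.5,o[1]+(v+.5)/f-.5])
T=lambda u,v:px((110,140),5,u,v)
S=lambda u,v:px((220,140),6,u,v)
def tray(p,l):
    c,s=np.cos(p[2]),np.sin(p[2]);return np.array([p[0]+c*l[0]-s*l[1],p[1]+s*l[0]+c*l[1],l[2]])
E
python3 - <<'E'
from h import *
def res(p,full=False):
    d,f=p[3],p[4]; r=[]
    ball=(-.0584,-.115,.1102)
    pl=(-.045,.086,.0665+d);pr=(-.045,.014,.0665+d)
    z=.028
    L=[("top",T(593,297),ball),("side",S(351,295),ball),
    ("top",T(240,365),pl),("top",T(368,340),pr),("side",S(207,152),pl),("side",S(265,215),pr),
    ("top",T(55,150),(.115,.18,z)),("top",T(655,28),(.115,-.18,z)),("top",T(742,402),(-.115,-.18,z)),("top",T(118,530),(-.115,.18,z)),
    ("side",S(330,515),(-.115,-.18,z)),("side",S(660,376),(.115,-.18,z)),
    ("top",T(133,190),(.06,.125,f)),("top",T(403,148),(.06,-.025,f))]
    for n,u,l in L: r.append(proj(n,tray(p,l))-u)
    return np.array(r) if full else np.array(r).ravel()
s=least_squares(res,[.55,.15,.1,0,.075],loss="soft_l1",x_scale=[.1,.1,.1,.01,.01])
p=s.x;print(p.round(4));print(res(p,True).round(1).tolist())
print("way",tray(p,(-.045,.05,.075)),"ball",tray(p,(-.0584,-.115,.11)),"piv",tray(p,(-.02,-.115,.04)))
# fuse
F=lambda u,v:px((320,155),8,u,v); G=lambda u,v:px((325,250),5,u-570,v)
def rf(p):
    e=np.array([-np.sin(p[2]),np.cos(p[2]),0])*.075;m=np.r_[p[:2],.04]
    return np.r_[proj("top",m+e)-F(80,107),proj("top",m-e)-F(503,170),.5*(proj("side",m+e)-G(655,37)),.5*(proj("side",m-e)-G(715,255))]
s=least_squares(rf,[.55,-.2,0]);print("fuse",s.x.round(4),s.fun.round(1))
st=state();print(R.from_rotvec(st["eef_rot"]).as_matrix().round(3))
E
```

```text
[0.5578 0.2043 0.2187 0.0009 0.0831]
[[0.8, 0.8], [0.3, 0.2], [0.5, 0.4], [0.5, 0.1], [0.1, -0.6], [-0.2, 0.1], [-0.8, -0.8], [1.1, -1.1], [-0.4, 0.1], [-1.0, 0.7], [-1.2, -0.6], [1.6, -1.8], [0.5, 0.8], [-0.3, -1.6]]
way [0.50298731 0.24337706 0.075     ] ball [0.52570576 0.07940013 0.11      ] piv [0.56319104 0.08773159 0.04      ]
fuse [ 0.6253 -0.2762 -0.1519] [ 0.4 -0.1 -0.6  0.2 -0.2  0.6  0.5 -0.3]
[[-0.973  0.231 -0.001]
 [ 0.231  0.973 -0.002]
 [ 0.    -0.002 -1.   ]]
```

```bash
cat >> h.py <<'E'
def go(x,y,z,yaw,s=None):
    s=s or state();M=R.from_rotvec(s["eef_rot"]);D=R.from_matrix(np.array([[-np.cos(yaw-np.pi/2)*1,np.cos(yaw),0],[-np.sin(yaw-np.pi/2),np.sin(yaw),0],[0,0,-1.]]))
    D=R.from_matrix(np.column_stack([np.cross([np.cos(yaw),np.sin(yaw),0],[0,0,-1]),[np.cos(yaw),np.sin(yaw),0],[0,0,-1]]))
    print("dpos",M.inv().apply(np.array([x,y,z])-s["tool_pos"]).round(4),"rot",(M.inv()*D).as_rotvec().round(4))
def tri(a,b):
    return least_squares(lambda p:np.r_[proj("top",p)-a,proj("side",p)-b],[.4,.3,.1]).x.round(3)
E
python3 - <<'E'
from h import *
print(tri((80,328),(163,157)),tri((96,170),(270,150)),tri((80,328),(160,135)),tri((68,170),(265,90)))
go(.625,-.276,.19,-.152)
go(.38,.143,.29,.6)
E
```

```text
[0.181 0.486 0.021] [ 0.64   0.505 -0.058] [0.188 0.438 0.155] [0.576 0.464 0.248]
dpos [-6.719e-01 -6.988e-01 -4.000e-04] rot [-1.60e-03  9.00e-04  1.49e+00]
dpos [-0.3368 -0.3478 -0.1008] rot [-1.70e-03  3.00e-04  7.38e-01]
```

Request:
send_rows:
  plan:
    - {"delta_pos": [0, 0, -0.04], "rot": [0, 0, 0], "grip": -1}
    - {"delta_pos": [0, -0.01, -0.08], "rot": [0, 0, 0], "grip": -1}
    - {"delta_pos": [-0.01, -0.045, -0.1], "rot": [0, 0, 0], "grip": -1}
    - {"delta_pos": [-0.03, -0.08, -0.1], "rot": [0, 0, 0], "grip": -1}
    - {"delta_pos": [-0.045, -0.115, -0.1], "rot": [0, 0, 0], "grip": -1}
    - {"delta_pos": [-0.06, -0.15, -0.1], "rot": [0, 0, 0], "grip": -1}
    - {"delta_pos": [-0.08, -0.18, -0.1], "rot": [0, 0, 0], "grip": -1}
    - {"delta_pos": [-0.1, -0.212, -0.1], "rot": [0, 0, 0], "grip": -1}

```text
time_s: 0.77
tool_pos: [0.1807, 0.3285, 0.2891]
eef_rot: [-0.363, -3.121, 0.0]
contact_force: [1.4, -1.1, 0.8]
opening: 0.0919
grip_force: 0.0
```

Run:
```python
from h import *
print(state()["tool_pos"]);go(.625,-.276,.15,-.152)
```

```text
[0.1807153  0.3285361  0.28909684]
dpos [-0.5711 -0.4865  0.1392] rot [-2.0000e-04  2.0000e-04  1.4914e+00]
```

Request:
send_rows:
  plan:
    - {"delta_pos": [-0.03, -0.0255, 0], "rot": [0, 0, 0.12], "grip": -1}
    - {"delta_pos": [-0.06, -0.051, 0], "rot": [0, 0, 0.24], "grip": -1}
    - {"delta_pos": [-0.09, -0.0765, 0], "rot": [0, 0, 0.36], "grip": -1}
    - {"delta_pos": [-0.12, -0.102, 0], "rot": [0, 0, 0.48], "grip": -1}
    - {"delta_pos": [-0.15, -0.1275, 0], "rot": [0, 0, 0.6], "grip": -1}
    - {"delta_pos": [-0.18, -0.153, 0], "rot": [0, 0, 0.72], "grip": -1}
    - {"delta_pos": [-0.21, -0.1785, 0], "rot": [0, 0, 0.84], "grip": -1}
    - {"delta_pos": [-0.24, -0.204, 0], "rot": [0, 0, 0.96], "grip": -1}

```text
time_s: 1.43
tool_pos: [0.3681, 0.0743, 0.2894]
eef_rot: [1.773, 2.593, 0.0]
contact_force: [-0.1, 0.0, -0.1]
opening: 0.0921
grip_force: 0.0
```

Run:
```python
from h import *
print(state()["tool_pos"]);go(.625,-.276,.15,-.152)
```

```text
[0.36811554 0.07426706 0.28943196]
dpos [-0.4196  0.1123  0.1395] rot [ 3.000e-04 -1.000e-04  5.233e-01]
```

Request:
send_rows:
  plan:
    - {"delta_pos": [-0.037, 0.01, 0], "rot": [0, 0, 0.065], "grip": -0.5}
    - {"delta_pos": [-0.074, 0.02, 0], "rot": [0, 0, 0.13], "grip": -0.5}
    - {"delta_pos": [-0.111, 0.03, 0], "rot": [0, 0, 0.195], "grip": -0.5}
    - {"delta_pos": [-0.148, 0.04, 0], "rot": [0, 0, 0.26], "grip": -0.5}
    - {"delta_pos": [-0.185, 0.05, 0], "rot": [0, 0, 0.325], "grip": -0.5}
    - {"delta_pos": [-0.222, 0.06, 0.01], "rot": [0, 0, 0.39], "grip": -0.5}
    - {"delta_pos": [-0.26, 0.07, 0.02], "rot": [0, 0, 0.46], "grip": -0.5}
    - {"delta_pos": [-0.296, 0.08, 0.03], "rot": [0, 0, 0.523], "grip": -0.5}

```text
time_s: 2.1
tool_pos: [0.5519, -0.1712, 0.2586]
eef_rot: [-2.38, -2.05, 0.0]
contact_force: [-0.6, -1.0, 1.0]
opening: 0.069
grip_force: 0.0
```

Run:
```python
from h import *
print(state()["tool_pos"]);go(.625,-.276,.08,-.152)
```

```text
[ 0.55185894 -0.17120274  0.2585981 ]
dpos [-0.0928  0.088   0.1785] rot [-0.0004 -0.0001  0.003 ]
```

Request:
send_rows:
  plan:
    - {"delta_pos": [-0.025, 0.024, 0.01], "rot": [0, 0, 0], "grip": -0.3}
    - {"delta_pos": [-0.05, 0.047, 0.025], "rot": [0, 0, 0], "grip": -0.3}
    - {"delta_pos": [-0.072, 0.068, 0.05], "rot": [0, 0, 0], "grip": -0.3}
    - {"delta_pos": [-0.092, 0.087, 0.075], "rot": [0, 0, 0], "grip": -0.3}
    - {"delta_pos": [-0.092, 0.087, 0.105], "rot": [0, 0, 0], "grip": -0.3}
    - {"delta_pos": [-0.092, 0.087, 0.135], "rot": [0, 0, 0], "grip": -0.3}
    - {"delta_pos": [-0.092, 0.087, 0.158], "rot": [0, 0, 0], "grip": -0.3}
    - {"delta_pos": [-0.092, 0.087, 0.158], "rot": [0, 0, 0], "grip": -0.3}

```text
time_s: 2.77
tool_pos: [0.6198, -0.2705, 0.094]
eef_rot: [-2.368, -2.046, 0.005]
contact_force: [0.1, 1.0, -1.3]
opening: 0.0599
grip_force: 0.0
```

Run:
```python
from h import *
print(state()["tool_pos"]);go(.6253,-.2762,.0225,-.152)
s=read_camera("side");t=read_camera("top")
a=cv2.resize(s[230:310,300:400],(750,600),interpolation=cv2.INTER_CUBIC)[:, :375*2]
cv2.imwrite("pics/g1.png",np.hstack([cv2.resize(s[225:315,310:390],(400,450)),cv2.resize(t[130:220,310:390],(400,450))]))
```

```text
[ 0.61979127 -0.27046121  0.09397617]
dpos [-0.0053  0.0071  0.0714] rot [-0.0114 -0.0053  0.0067]
```

View pics/g1.png

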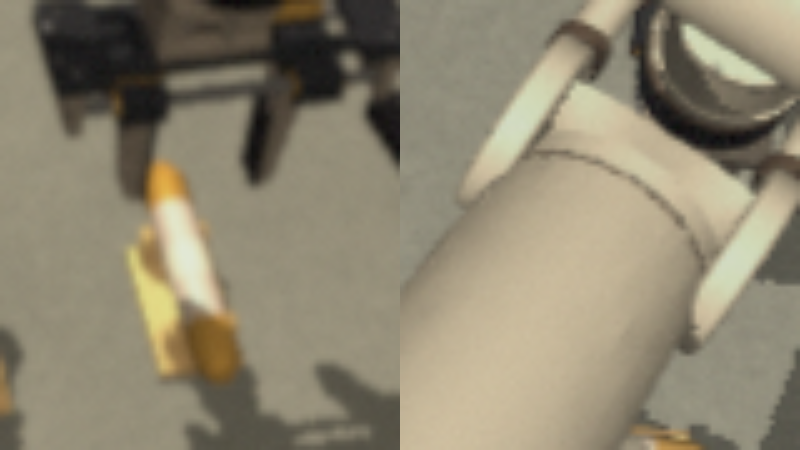

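The side panel shows the open fingers straddling the fuse line, and the stand is clear.

Run:
```python
from h import *
print(state()["tool_pos"],state()["time_s"]);go(.6253,-.2762,.0225,-.152)
```

```text
[ 0.62329018 -0.27245948  0.10087263] 2.8667
dpos [-0.0035  0.0027  0.0784] rot [-0.0021 -0.001   0.007 ]
```

Request:
send_rows:
  plan:
    - {"delta_pos": [-0.001, 0.001, 0], "rot": [0, 0, 0.005], "grip": -0.3}
    - {"delta_pos": [-0.001, 0.001, 0.015], "rot": [0, 0, 0.005], "grip": -0.3}
    - {"delta_pos": [-0.001, 0.001, 0.03], "rot": [0, 0, 0.005], "grip": -0.3}
    - {"delta_pos": [-0.001, 0.001, 0.045], "rot": [0, 0, 0.005], "grip": -0.3}
    - {"delta_pos": [-0.001, 0.001, 0.06], "rot": [0, 0, 0.005], "grip": -0.3}
    - {"delta_pos": [-0.001, 0.001, 0.072], "rot": [0, 0, 0.005], "grip": -0.3}
    - {"delta_pos": [-0.001, 0.001, 0.078], "rot": [0, 0, 0.005], "grip": -0.3}
    - {"delta_pos": [-0.001, 0.001, 0.078], "rot": [0, 0, 0.005], "grip": -0.3}

```text
time_s: 3.53
tool_pos: [0.6237, -0.2733, 0.0216]
eef_rot: [-2.379, -2.047, 0.001]
contact_force: [0.1, -0.6, 0.7]
opening: 0.0599
grip_force: 0.0
```

Request:
send_rows:
  plan:
    - {"delta_pos": [0, 0, 0], "rot": [0, 0, 0], "grip": 0.2}
    - {"delta_pos": [0, 0, 0], "rot": [0, 0, 0], "grip": 0.35}
    - {"delta_pos": [0, 0, 0], "rot": [0, 0, 0], "grip": 0.4}
    - {"delta_pos": [0, 0, 0], "rot": [0, 0, 0], "grip": 0.5}
    - {"delta_pos": [0, 0, 0], "rot": [0, 0, 0], "grip": 0.7}
    - {"delta_pos": [0, 0, 0], "rot": [0, 0, 0], "grip": 1}
    - {"delta_pos": [0, 0, 0], "rot": [0, 0, 0], "grip": 1}
    - {"delta_pos": [0, 0, 0], "rot": [0, 0, 0], "grip": 1}
  newtons: 10

```text
time_s: 4.2
tool_pos: [0.625, -0.2742, 0.024]
eef_rot: [2.381, 2.048, 0.0]
contact_force: [0.2, -0.1, 1.2]
opening: 0.0186
grip_force: 7.7
```

Run:
```python
from h import *
s=state();print(s);go(.6253,-.2762,.0225,-.152)
```

```text
{'time_s': 4.2, 'q': array([-5.90056202e-01,  5.86077063e-01,  1.38948614e+00,  1.61715468e-05,
        1.16546786e+00, -4.39977827e-01]), 'joint_vel': array([ 1.45286751e-03,  4.14720955e-04, -1.78959175e-03, -4.87490512e-05,
        2.20509540e-04, -9.74521078e-04]), 'effort': array([-1.67595665e-02, -5.07508349e+01, -2.89098716e+01,  4.38786624e-02,
        2.21593225e-03, -1.79506070e-02]), 'tool_pos': array([ 0.62496623, -0.2741946 ,  0.02397383]), 'eef_rot': array([2.38132808e+00, 2.04829339e+00, 2.58071234e-04]), 'contact_force': array([ 0.19091221, -0.08218296,  1.24940638]), 'wrist_torque': array([-0.01860717,  0.07506608,  0.03523181]), 'grip_force': 7.749188393354416, 'opening': 0.018586678125425544}
dpos [-0.0019  0.0006  0.0015] rot [0.0005 0.0002 0.0019]
```

The opening reads 18.6 mm against the fuse's 27 mm, so I'll check what is held.

Run:
```python
from h import *
s=read_camera("side");t=read_camera("top")
print(state()["opening"],state()["grip_force"])
cv2.imwrite("pics/g2.png",np.hstack([cv2.resize(s[235:315,310:390],(600,600),interpolation=cv2.INTER_CUBIC),cv2.resize(t[130:220,310:345],(200,600))]))
```

```text
0.01836257350715907 7.889842987060547
```

View pics/g2.png

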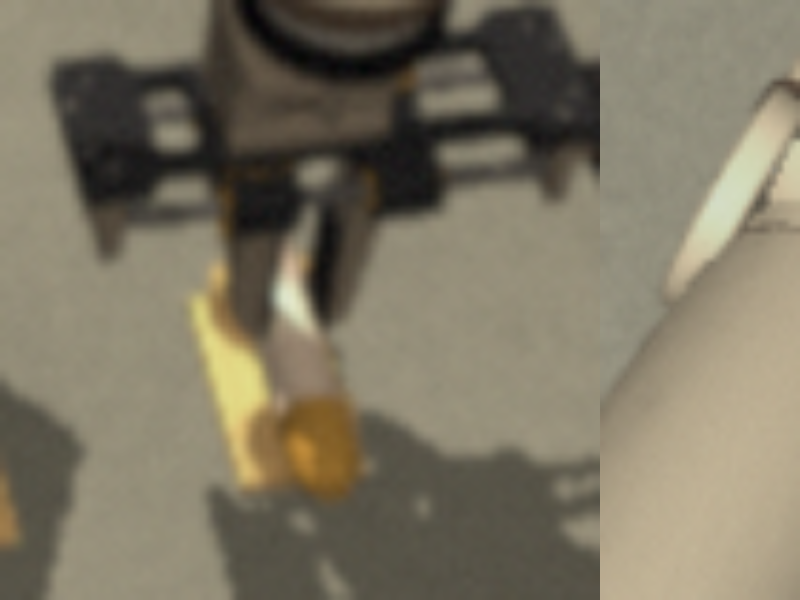

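The picture shows the fuse's slim white waist held between both pads and the brass cap at about (320,445), so the grip is good. I'll firm it up and lift a little.

Request:
send_rows:
  plan:
    - {"delta_pos": [0, 0, 0], "rot": [0, 0, 0], "grip": 1}
    - {"delta_pos": [0, 0, 0], "rot": [0, 0, 0], "grip": 1}
    - {"delta_pos": [0, 0, 0], "rot": [0, 0, 0], "grip": 1}
    - {"delta_pos": [0, 0, -0.005], "rot": [0, 0, 0], "grip": 1}
    - {"delta_pos": [0, 0, -0.015], "rot": [0, 0, 0], "grip": 1}
    - {"delta_pos": [0, 0, -0.03], "rot": [0, 0, 0], "grip": 1}
    - {"delta_pos": [0, 0, -0.045], "rot": [0, 0, 0], "grip": 1}
    - {"delta_pos": [0, 0, -0.06], "rot": [0, 0, 0], "grip": 1}
  newtons: 40

```text
time_s: 4.97
tool_pos: [0.6249, -0.2741, 0.0853]
eef_rot: [2.381, 2.048, 0.0]
contact_force: [0.3, -0.3, -0.2]
opening: 0.0004
grip_force: 0.0
```

Run:
```python
from h import *
s=read_camera("side");t=read_camera("top")
q=state();print(q);go(.503,.2434,.19,.2187)
cv2.imwrite("pics/g3.png",np.hstack([cv2.resize(s[220:310,310:400],(600,600),interpolation=cv2.INTER_CUBIC),cv2.resize(t[130:220,310:345],(200,600))]))
```

```text
{'time_s': 5.0667, 'q': array([-5.89964980e-01,  5.14750195e-01,  1.35477550e+00,  4.81507920e-05,
        1.26474483e+00, -4.40075513e-01]), 'joint_vel': array([ 4.29715553e-05,  3.14642596e-02,  3.85815929e-02,  2.37282459e-04,
       -2.91403914e-02,  2.43469256e-03]), 'effort': array([ 1.15233629e-01, -4.89646411e+01, -2.93494177e+01,  5.45468414e-02,
        3.72552238e-01, -3.68609908e-03]), 'tool_pos': array([ 0.6271709 , -0.27558392,  0.08827337]), 'eef_rot': array([2.3762091 , 2.04426437, 0.00313457]), 'contact_force': array([-0.45894971,  0.06565003,  0.72897448]), 'wrist_torque': array([-0.09909357,  0.07435752,  0.00492028]), 'grip_force': 0.0, 'opening': 0.00034395080812903525}
dpos [ 0.4943 -0.1996 -0.1046] rot [ 0.006   0.0043 -0.3686]
```

View pics/g3.png

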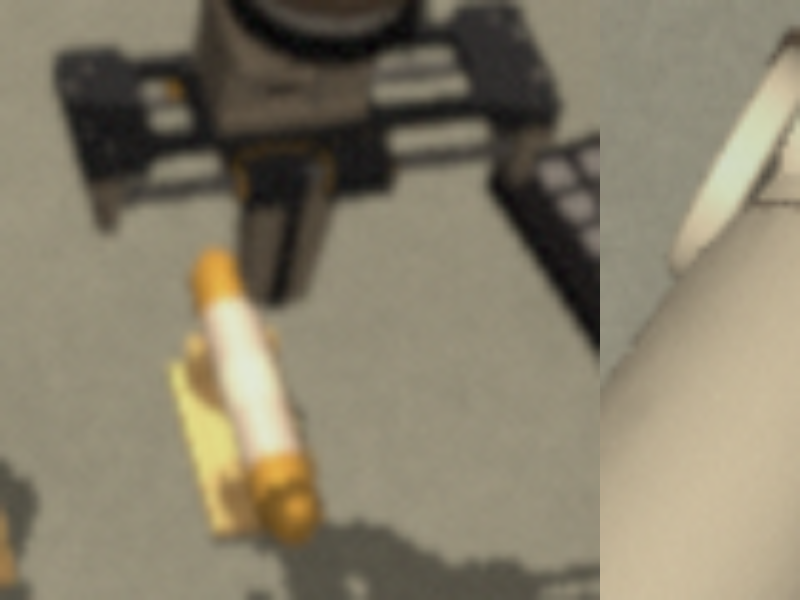

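The fuse squeezed out and is still on its stand at about (250,393) in the crop, with the shut fingertips at (275,298). I'll check the geometry.

Run:
```python
from h import *
f=600/90
G=lambda u,v:px((310,220),f,u,v)
print("tip pred",proj("side",np.array([.6272,-.2756,.0883])),"seen",G(275,298))
m=np.array([.6253,-.2762,.04]);e=np.array([np.sin(.1519),np.cos(.1519),0])*.075
print([ (proj("side",m+k*e)).round(1) for k in(1,0,-1)],G(213,250),G(290,543))
print([ (proj("side",m+k*e+[0,0,.0])).round(1) for k in(.9,-.9)],"cap ctr",G(215,280),G(285,495))
def rf(p):
    e=np.array([-np.sin(p[2]),np.cos(p[2]),0])*.075;m=np.r_[p[:2],.04]
    return np.r_[proj("side",m+e)-G(213,255),proj("side",m-e)-G(292,540)]
s=least_squares(rf,[.6,-.2,0]);print(s.x,s.fun)
```

```text
tip pred [350.05049481 267.78410916] seen [350.825 264.275]
[array([341.2, 258.3]), array([347.7, 278.3]), array([354.7, 300. ])] [341.525 257.075] [353.075 301.025]
[array([341.9, 260.2]), array([354. , 297.7])] cap ctr [341.825 261.575] [352.325 293.825]
[ 0.62386178 -0.27604752 -0.18470247] [ 0.04633951  0.47590842 -0.04235717 -0.40311668]
```

The image puts the fingertips some 15–20 mm higher than I assumed, and the 18.6 mm chord fits that, so the grip was above the axis. I'll reopen and go lower with force checks.

Request:
send_rows:
  plan:
    - {"delta_pos": [0, 0, 0], "rot": [0, 0, 0], "grip": -0.3}
    - {"delta_pos": [0, 0, 0], "rot": [0, 0, 0], "grip": -0.3}
    - {"delta_pos": [0, 0, 0], "rot": [0, 0, 0], "grip": -0.3}
    - {"delta_pos": [0, 0, 0], "rot": [0, 0, 0], "grip": -0.3}
    - {"delta_pos": [0, 0, 0], "rot": [0, 0, 0], "grip": -0.3}
    - {"delta_pos": [0, 0, 0], "rot": [0, 0, 0], "grip": -0.3}
    - {"delta_pos": [0, 0, 0], "rot": [0, 0, 0], "grip": -0.3}
    - {"delta_pos": [0, 0, 0], "rot": [0, 0, 0], "grip": -0.3}
  newtons: 10

```text
time_s: 5.73
tool_pos: [0.6247, -0.274, 0.0835]
eef_rot: [-2.382, -2.049, 0.0]
contact_force: [-0.1, -0.2, 1.0]
opening: 0.0515
grip_force: 0.0
```

Run:
```python
from h import *
s=read_camera("side");q=state();print(q["tool_pos"],q["opening"],q["contact_force"])
go(.6250,-.2762,.012,-.16)
p=q["tool_pos"];y=R.from_rotvec(q["eef_rot"]).as_matrix()[:,1]
print([proj("side",p+k*y) for k in(-.03,.03)])
cv2.imwrite("pics/g4.png",cv2.resize(s[220:310,310:400],(600,600),interpolation=cv2.INTER_CUBIC))
```

```text
[ 0.62473814 -0.27404722  0.0835296 ] 0.05579793196481847 [0.46212469 0.08247958 0.4465051 ]
dpos [-0.0021  0.0006  0.0715] rot [-0.0001 -0.      0.01  ]
[array([338.54831794, 269.93014303]), array([359.08631415, 267.2921618 ])]
```

View pics/g4.png

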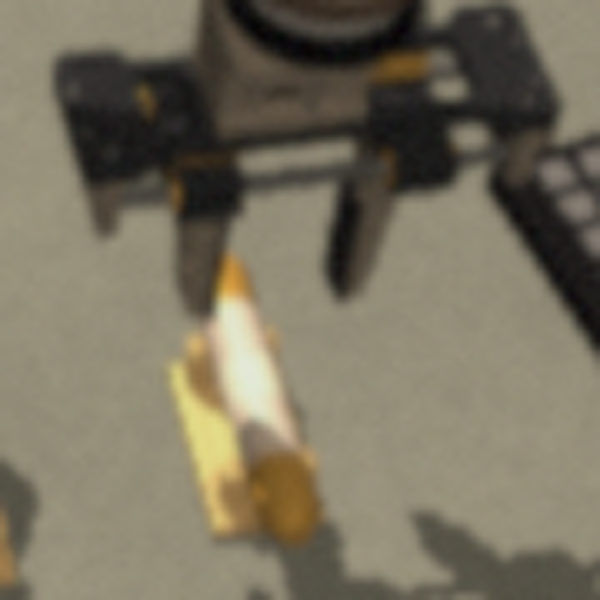

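The fingers straddle the fuse; the tips at (195,315) and (342,298) sit above where they were predicted. I'll descend further this time.

Request:
send_rows:
  plan:
    - {"delta_pos": [-0.001, 0.0005, 0.012], "rot": [0, 0, 0.005], "grip": -0.3}
    - {"delta_pos": [-0.002, 0.0005, 0.025], "rot": [0, 0, 0.008], "grip": -0.3}
    - {"delta_pos": [-0.002, 0.0005, 0.037], "rot": [0, 0, 0.008], "grip": -0.3}
    - {"delta_pos": [-0.002, 0.0005, 0.047], "rot": [0, 0, 0.008], "grip": -0.3}
    - {"delta_pos": [-0.002, 0.0005, 0.055], "rot": [0, 0, 0.008], "grip": -0.3}
    - {"delta_pos": [-0.002, 0.0005, 0.06], "rot": [0, 0, 0.008], "grip": -0.3}
    - {"delta_pos": [-0.002, 0.0005, 0.065], "rot": [0, 0, 0.008], "grip": -0.3}
    - {"delta_pos": [-0.002, 0.0005, 0.068], "rot": [0, 0, 0.008], "grip": -0.3}

```text
time_s: 6.45
tool_pos: [0.6249, -0.276, 0.0149]
eef_rot: [-2.39, -2.039, 0.0]
contact_force: [-0.3, -0.3, 0.1]
opening: 0.0595
grip_force: 0.0
```

Request:
send_rows:
  plan:
    - {"delta_pos": [0, 0, 0.002], "rot": [0, 0, 0], "grip": -0.3}
    - {"delta_pos": [0, 0, 0.003], "rot": [0, 0, 0], "grip": -0.3}
    - {"delta_pos": [0, 0, 0.004], "rot": [0, 0, 0], "grip": -0.3}
    - {"delta_pos": [0, 0, 0.005], "rot": [0, 0, 0], "grip": -0.3}
    - {"delta_pos": [0, 0, 0.005], "rot": [0, 0, 0], "grip": -0.3}
    - {"delta_pos": [0, 0, 0.005], "rot": [0, 0, 0], "grip": -0.3}
    - {"delta_pos": [0, 0, 0.005], "rot": [0, 0, 0], "grip": -0.3}
    - {"delta_pos": [0, 0, 0.005], "rot": [0, 0, 0], "grip": -0.3}

```text
time_s: 7.12
tool_pos: [0.625, -0.2762, 0.0108]
eef_rot: [2.39, 2.039, 0.0]
contact_force: [-0.8, 0.4, 1.2]
opening: 0.0597
grip_force: 0.0
```

Request:
send_rows:
  plan:
    - {"delta_pos": [0, 0, 0], "rot": [0, 0, 0], "grip": 0.2}
    - {"delta_pos": [0, 0, 0], "rot": [0, 0, 0], "grip": 0.3}
    - {"delta_pos": [0, 0, 0], "rot": [0, 0, 0], "grip": 0.4}
    - {"delta_pos": [0, 0, 0], "rot": [0, 0, 0], "grip": 0.5}
    - {"delta_pos": [0, 0, 0], "rot": [0, 0, 0], "grip": 0.7}
    - {"delta_pos": [0, 0, 0], "rot": [0, 0, 0], "grip": 1}
    - {"delta_pos": [0, 0, 0], "rot": [0, 0, 0], "grip": 1}
    - {"delta_pos": [0, 0, 0], "rot": [0, 0, 0], "grip": 1}
  newtons: 10

```text
time_s: 7.78
tool_pos: [0.6247, -0.2761, 0.0106]
eef_rot: [-2.389, -2.039, 0.001]
contact_force: [-1.4, 0.4, 0.8]
opening: 0.0269
grip_force: 10.0
```

Opening 26.9 mm, the full diameter. The pads hold only near their lower edge, so I'll reopen slightly and go 6 mm lower for a firmer hold.

Request:
send_rows:
  plan:
    - {"delta_pos": [0, 0, 0], "rot": [0, 0, 0], "grip": 0.1}
    - {"delta_pos": [0, 0, 0], "rot": [0, 0, 0], "grip": 0.1}
    - {"delta_pos": [0, 0, 0], "rot": [0, 0, 0], "grip": 0.1}
    - {"delta_pos": [0, 0, 0.002], "rot": [0, 0, 0], "grip": 0.1}
    - {"delta_pos": [0, 0, 0.004], "rot": [0, 0, 0], "grip": 0.1}
    - {"delta_pos": [0, 0, 0.006], "rot": [0, 0, 0], "grip": 0.1}
    - {"delta_pos": [0, 0, 0.006], "rot": [0, 0, 0], "grip": 0.1}
    - {"delta_pos": [0, 0, 0.006], "rot": [0, 0, 0], "grip": 0.1}

```text
time_s: 8.45
tool_pos: [0.6248, -0.276, 0.0042]
eef_rot: [-2.389, -2.039, 0.0]
contact_force: [-0.2, -0.3, -0.4]
opening: 0.0414
grip_force: 0.0
```

Request:
send_rows:
  plan:
    - {"delta_pos": [0, 0, 0], "rot": [0, 0, 0], "grip": 0.3}
    - {"delta_pos": [0, 0, 0], "rot": [0, 0, 0], "grip": 0.4}
    - {"delta_pos": [0, 0, 0], "rot": [0, 0, 0], "grip": 0.5}
    - {"delta_pos": [0, 0, 0], "rot": [0, 0, 0], "grip": 0.7}
    - {"delta_pos": [0, 0, 0], "rot": [0, 0, 0], "grip": 1}
    - {"delta_pos": [0, 0, 0], "rot": [0, 0, 0], "grip": 1}
    - {"delta_pos": [0, 0, 0], "rot": [0, 0, 0], "grip": 1}
    - {"delta_pos": [0, 0, 0], "rot": [0, 0, 0], "grip": 1}
  newtons: 40

```text
time_s: 9.12
tool_pos: [0.6247, -0.2761, 0.0047]
eef_rot: [-2.389, -2.039, 0.001]
contact_force: [-4.0, 0.0, 2.0]
opening: 0.026
grip_force: 40.0
```

Run:
```python
from h import *
q=state();print(q["tool_pos"],q["opening"],q["contact_force"],q["grip_force"],q["wrist_torque"])
```

```text
[ 0.62466724 -0.27612115  0.00471165] 0.025990293558275816 [-3.9734557   0.01742022  1.97597424] 39.993383288383484 [ 0.07826691  0.70982699 -0.12502122]
```

Request:
send_rows:
  plan:
    - {"delta_pos": [0, 0, -0.01], "rot": [0, 0, 0], "grip": 1}
    - {"delta_pos": [0, 0, -0.03], "rot": [0, 0, 0], "grip": 1}
    - {"delta_pos": [0, 0, -0.055], "rot": [0, 0, 0], "grip": 1}
    - {"delta_pos": [0, 0, -0.08], "rot": [0, 0, 0], "grip": 1}
    - {"delta_pos": [0, 0, -0.11], "rot": [0, 0, 0], "grip": 1}
    - {"delta_pos": [0, 0, -0.14], "rot": [0, 0, 0], "grip": 1}
    - {"delta_pos": [0, 0, -0.16], "rot": [0, 0, 0], "grip": 1}
    - {"delta_pos": [0, 0, -0.17], "rot": [0, 0, 0], "grip": 1}

```text
time_s: 9.78
tool_pos: [0.627, -0.2771, 0.1794]
eef_rot: [2.384, 2.035, 0.004]
contact_force: [0.1, -1.4, -1.1]
opening: 0.0259
grip_force: 40.0
```

Run:
```python
from h import *
q=state();print(q["tool_pos"],q["opening"],q["contact_force"],q["grip_force"],q["wrist_torque"])
go(.503,.2434,.175,.2187)
```

```text
[ 0.62700256 -0.27710649  0.17943276] 0.025921164010060848 [ 0.05845755 -1.41914837 -1.10207224] 39.98332142829895 [-0.09715777  0.03876147  0.00359537]
dpos [ 0.4946 -0.2042  0.0017] rot [ 0.0063  0.0039 -0.3764]
```

Request:
send_rows:
  plan:
    - {"delta_pos": [0.02, -0.008, 0], "rot": [0, 0, -0.045], "grip": 1}
    - {"delta_pos": [0.05, -0.02, 0], "rot": [0, 0, -0.09], "grip": 1}
    - {"delta_pos": [0.085, -0.035, 0], "rot": [0, 0, -0.14], "grip": 1}
    - {"delta_pos": [0.12, -0.05, 0], "rot": [0, 0, -0.19], "grip": 1}
    - {"delta_pos": [0.155, -0.064, 0], "rot": [0, 0, -0.24], "grip": 1}
    - {"delta_pos": [0.19, -0.079, 0], "rot": [0, 0, -0.29], "grip": 1}
    - {"delta_pos": [0.225, -0.093, 0], "rot": [0, 0, -0.335], "grip": 1}
    - {"delta_pos": [0.26, -0.107, 0], "rot": [0, 0, -0.376], "grip": 1}

```text
time_s: 10.45
tool_pos: [0.5592, -0.0006, 0.1738]
eef_rot: [-1.964, -2.451, -0.0]
contact_force: [-0.6, 0.9, -0.7]
opening: 0.0263
grip_force: 40.0
```

Run:
```python
from h import *
q=state();print(q["tool_pos"],q["opening"],q["contact_force"])
go(.503,.2434,.175,.2187)
```

```text
[ 0.55915074 -0.00061951  0.17382193] 0.02631079361398867 [-0.61018653  0.8630941  -0.74885885]
dpos [ 0.2504 -0.0015 -0.001 ] rot [-0.0005 -0.0007  0.0013]
```

Request:
send_rows:
  plan:
    - {"delta_pos": [0.038, 0, 0], "rot": [0, 0, 0], "grip": 1}
    - {"delta_pos": [0.076, 0, 0], "rot": [0, 0, 0], "grip": 1}
    - {"delta_pos": [0.114, 0, 0], "rot": [0, 0, 0], "grip": 1}
    - {"delta_pos": [0.15, -0.001, 0], "rot": [0, 0, 0], "grip": 1}
    - {"delta_pos": [0.185, -0.001, 0], "rot": [0, 0, 0], "grip": 1}
    - {"delta_pos": [0.215, -0.001, 0], "rot": [0, 0, 0], "grip": 1}
    - {"delta_pos": [0.238, -0.001, 0], "rot": [0, 0, 0], "grip": 1}
    - {"delta_pos": [0.248, -0.001, 0], "rot": [0, 0, 0], "grip": 1}

```text
time_s: 11.12
tool_pos: [0.5041, 0.2422, 0.1739]
eef_rot: [-1.962, -2.452, 0.0]
contact_force: [0.4, -0.5, -2.9]
opening: 0.0258
grip_force: 40.0
```

Request:
send_rows:
  plan:
    - {"delta_pos": [0, 0, 0.01], "rot": [0, 0, 0], "grip": 1}
    - {"delta_pos": [0, 0, 0.02], "rot": [0, 0, 0], "grip": 1}
    - {"delta_pos": [0, 0, 0.03], "rot": [0, 0, 0], "grip": 1}
    - {"delta_pos": [0, 0, 0.04], "rot": [0, 0, 0], "grip": 1}
    - {"delta_pos": [0, 0, 0.045], "rot": [0, 0, 0], "grip": 1}
    - {"delta_pos": [0, 0, 0.045], "rot": [0, 0, 0], "grip": 1}
    - {"delta_pos": [0, 0, 0.045], "rot": [0, 0, 0], "grip": 1}
    - {"delta_pos": [0, 0, 0.045], "rot": [0, 0, 0], "grip": 1}

```text
time_s: 11.78
tool_pos: [0.5061, 0.2392, 0.1301]
eef_rot: [1.967, 2.449, 0.001]
contact_force: [-0.6, -0.3, -1.7]
opening: 0.0262
grip_force: 40.0
```

Run:
```python
from h import *
q=state();print(q["tool_pos"],q["opening"],q["contact_force"],q["wrist_torque"])
go(.503,.2434,.10,.2187)
s=read_camera("side");t=read_camera("top")
cv2.imwrite("pics/g5.png",np.hstack([cv2.resize(s[130:200,220:290],(560,560),interpolation=cv2.INTER_CUBIC),cv2.resize(t[180:240,115:145],(240,480),interpolation=cv2.INTER_CUBIC)[:560] if 0 else cv2.resize(t[150:250,110:150],(240,560),interpolation=cv2.INTER_CUBIC)]))
```

```text
[0.50612062 0.23915702 0.13005272] 0.02619442485692572 [-0.56673054 -0.30907979 -1.67978479] [-0.08962031  0.018779   -0.02512652]
dpos [ 0.0048 -0.0022  0.0301] rot [ 0.0009  0.     -0.0012]
```

Request:
send_rows:
  plan:
    - {"delta_pos": [0.004, -0.002, 0], "rot": [0, 0, 0], "grip": 1}
    - {"delta_pos": [0.0048, -0.0022, 0.008], "rot": [0, 0, 0], "grip": 1}
    - {"delta_pos": [0.0048, -0.0022, 0.016], "rot": [0, 0, 0], "grip": 1}
    - {"delta_pos": [0.0048, -0.0022, 0.024], "rot": [0, 0, 0], "grip": 1}
    - {"delta_pos": [0.0048, -0.0022, 0.032], "rot": [0, 0, 0], "grip": 1}
    - {"delta_pos": [0.0048, -0.0022, 0.038], "rot": [0, 0, 0], "grip": 1}
    - {"delta_pos": [0.0048, -0.0022, 0.04], "rot": [0, 0, 0], "grip": 1}
    - {"delta_pos": [0.0048, -0.0022, 0.04], "rot": [0, 0, 0], "grip": 1}

```text
time_s: 12.55
tool_pos: [0.5017, 0.2434, 0.0885]
eef_rot: [-1.966, -2.449, 0.002]
contact_force: [-0.3, -0.2, -1.9]
opening: 0.0262
grip_force: 40.0
```

Request:
send_rows:
  plan:
    - {"delta_pos": [0, 0, 0.0015], "rot": [0, 0, 0], "grip": 1}
    - {"delta_pos": [0, 0, 0.003], "rot": [0, 0, 0], "grip": 1}
    - {"delta_pos": [0, 0, 0.0045], "rot": [0, 0, 0], "grip": 1}
    - {"delta_pos": [0, 0, 0.006], "rot": [0, 0, 0], "grip": 1}
    - {"delta_pos": [0, 0, 0.0075], "rot": [0, 0, 0], "grip": 1}
    - {"delta_pos": [0, 0, 0.009], "rot": [0, 0, 0], "grip": 1}
    - {"delta_pos": [0, 0, 0.01], "rot": [0, 0, 0], "grip": 1}
    - {"delta_pos": [0, 0, 0.01], "rot": [0, 0, 0], "grip": 1}

```text
time_s: 13.22
tool_pos: [0.5022, 0.2436, 0.0793]
eef_rot: [-1.966, -2.45, 0.001]
contact_force: [-0.1, -0.1, -1.5]
opening: 0.0259
grip_force: 40.0
```

Run:
```python
from h import *
q=state();print(q["tool_pos"],q["opening"],q["contact_force"],q["wrist_torque"])
go(.503,.2434,.08,.2187)
```

```text
[0.50217853 0.24355489 0.07928259] 0.025902010268521618 [-0.10884257 -0.09526954 -1.47040436] [-0.07409104  0.06732297  0.0302392 ]
dpos [-0.0003  0.0008 -0.0007] rot [-0.0005  0.     -0.0007]
```

Request:
send_rows:
  plan:
    - {"delta_pos": [0, 0.0008, 0.001], "rot": [0, 0, 0], "grip": 1}
    - {"delta_pos": [0, 0.0008, 0.002], "rot": [0, 0, 0], "grip": 1}
    - {"delta_pos": [0, 0.0008, 0.003], "rot": [0, 0, 0], "grip": 1}
    - {"delta_pos": [0, 0.0008, 0.004], "rot": [0, 0, 0], "grip": 1}
    - {"delta_pos": [0, 0.0008, 0.005], "rot": [0, 0, 0], "grip": 1}
    - {"delta_pos": [0, 0.0008, 0.006], "rot": [0, 0, 0], "grip": 1}
    - {"delta_pos": [0, 0.0008, 0.007], "rot": [0, 0, 0], "grip": 1}
    - {"delta_pos": [0, 0.0008, 0.008], "rot": [0, 0, 0], "grip": 1}

```text
time_s: 13.88
tool_pos: [0.5032, 0.2438, 0.0715]
eef_rot: [-1.967, -2.45, -0.0]
contact_force: [0.3, -0.1, -2.1]
opening: 0.026
grip_force: 40.0
```

Request:
send_rows:
  plan:
    - {"delta_pos": [0, 0, 0.001], "rot": [0, 0, 0], "grip": 1}
    - {"delta_pos": [0, 0, 0.002], "rot": [0, 0, 0], "grip": 1}
    - {"delta_pos": [0, 0, 0.003], "rot": [0, 0, 0], "grip": 1}
    - {"delta_pos": [0, 0, 0.004], "rot": [0, 0, 0], "grip": 1}
    - {"delta_pos": [0, 0, 0.005], "rot": [0, 0, 0], "grip": 1}
    - {"delta_pos": [0, 0, 0.005], "rot": [0, 0, 0], "grip": 1}
    - {"delta_pos": [0, 0, 0.005], "rot": [0, 0, 0], "grip": 1}
    - {"delta_pos": [0, 0, 0.005], "rot": [0, 0, 0], "grip": 1}

```text
time_s: 14.55
tool_pos: [0.5032, 0.2438, 0.0666]
eef_rot: [1.967, 2.45, 0.0]
contact_force: [-0.7, 0.5, -1.2]
opening: 0.0261
grip_force: 40.0
```

Request:
send_rows:
  plan:
    - {"delta_pos": [0, 0, 0.001], "rot": [0, 0, 0], "grip": 1}
    - {"delta_pos": [0, 0, 0.002], "rot": [0, 0, 0], "grip": 1}
    - {"delta_pos": [0, 0, 0.003], "rot": [0, 0, 0], "grip": 1}
    - {"delta_pos": [0, 0, 0.004], "rot": [0, 0, 0], "grip": 1}
    - {"delta_pos": [0, 0, 0.005], "rot": [0, 0, 0], "grip": 1}
    - {"delta_pos": [0, 0, 0.005], "rot": [0, 0, 0], "grip": 1}
    - {"delta_pos": [0, 0, 0.005], "rot": [0, 0, 0], "grip": 1}
    - {"delta_pos": [0, 0, 0.005], "rot": [0, 0, 0], "grip": 1}

```text
time_s: 15.22
tool_pos: [0.5032, 0.2438, 0.0616]
eef_rot: [1.967, 2.45, 0.0]
contact_force: [0.8, -0.7, -1.0]
opening: 0.0257
grip_force: 40.0
```

Request:
send_rows:
  plan:
    - {"delta_pos": [0, 0, 0.001], "rot": [0, 0, 0], "grip": 1}
    - {"delta_pos": [0, 0, 0.002], "rot": [0, 0, 0], "grip": 1}
    - {"delta_pos": [0, 0, 0.003], "rot": [0, 0, 0], "grip": 1}
    - {"delta_pos": [0, 0, 0.003], "rot": [0, 0, 0], "grip": 1}
    - {"delta_pos": [0, 0, 0.003], "rot": [0, 0, 0], "grip": 1}
    - {"delta_pos": [0, 0, 0.003], "rot": [0, 0, 0], "grip": 1}
    - {"delta_pos": [0, 0, 0.003], "rot": [0, 0, 0], "grip": 1}
    - {"delta_pos": [0, 0, 0.003], "rot": [0, 0, 0], "grip": 1}

```text
time_s: 15.88
tool_pos: [0.5035, 0.2438, 0.0588]
eef_rot: [1.966, 2.45, 0.001]
contact_force: [1.5, 0.2, -0.5]
opening: 0.0258
grip_force: 40.0
```

Request:
send_rows:
  plan:
    - {"delta_pos": [0, 0, 0.001], "rot": [0, 0, 0], "grip": 1}
    - {"delta_pos": [0, 0, 0.002], "rot": [0, 0, 0], "grip": 1}
    - {"delta_pos": [0, 0, 0.003], "rot": [0, 0, 0], "grip": 1}
    - {"delta_pos": [0, 0, 0.003], "rot": [0, 0, 0], "grip": 1}
    - {"delta_pos": [0, 0, 0.003], "rot": [0, 0, 0], "grip": 1}
    - {"delta_pos": [0, 0, 0.003], "rot": [0, 0, 0], "grip": 1}
    - {"delta_pos": [0, 0, 0.003], "rot": [0, 0, 0], "grip": 1}
    - {"delta_pos": [0, 0, 0.003], "rot": [0, 0, 0], "grip": 1}

```text
time_s: 16.55
tool_pos: [0.5044, 0.244, 0.0569]
eef_rot: [1.966, 2.449, 0.003]
contact_force: [0.2, -0.6, 5.9]
opening: 0.026
grip_force: 40.0
```

Request:
send_rows:
  plan:
    - {"delta_pos": [0, 0, 0.001], "rot": [0, 0, 0], "grip": 1}
    - {"delta_pos": [0, 0, 0.002], "rot": [0, 0, 0], "grip": 1}
    - {"delta_pos": [0, 0, 0.002], "rot": [0, 0, 0], "grip": 1}
    - {"delta_pos": [0, 0, 0.002], "rot": [0, 0, 0], "grip": 1}
    - {"delta_pos": [0, 0, 0.002], "rot": [0, 0, 0], "grip": 1}
    - {"delta_pos": [0, 0, 0.002], "rot": [0, 0, 0], "grip": 1}
    - {"delta_pos": [0, 0, 0.002], "rot": [0, 0, 0], "grip": 1}
    - {"delta_pos": [0, 0, 0.002], "rot": [0, 0, 0], "grip": 1}

```text
time_s: 17.22
tool_pos: [0.5047, 0.2441, 0.0557]
eef_rot: [1.965, 2.448, 0.004]
contact_force: [-1.4, -0.8, 9.5]
opening: 0.0261
grip_force: 40.0
```

Run:
```python
from h import *
q=state();print(q["tool_pos"],q["opening"],q["contact_force"],q["wrist_torque"])
```

```text
[0.5047486  0.24411729 0.05567654] 0.026145187885829008 [-1.43011322 -0.8415785   9.45081393] [-0.1100941   0.08883105  0.05735605]
```

Request:
send_rows:
  plan:
    - {"delta_pos": [0, 0, 0.0005], "rot": [0, 0, 0], "grip": 1}
    - {"delta_pos": [0, 0, 0.001], "rot": [0, 0, 0], "grip": 1}
    - {"delta_pos": [0, 0, 0.0015], "rot": [0, 0, 0], "grip": 1}
    - {"delta_pos": [0, 0, 0.002], "rot": [0, 0, 0], "grip": 1}
    - {"delta_pos": [0, 0, 0.002], "rot": [0, 0, 0], "grip": 1}
    - {"delta_pos": [0, 0, 0.002], "rot": [0, 0, 0], "grip": 1}
    - {"delta_pos": [0, 0, 0.002], "rot": [0, 0, 0], "grip": 1}
    - {"delta_pos": [0, 0, 0.002], "rot": [0, 0, 0], "grip": 1}

```text
time_s: 17.88
tool_pos: [0.5049, 0.2442, 0.0539]
eef_rot: [1.965, 2.448, 0.004]
contact_force: [-0.7, -0.1, 10.8]
opening: 0.0261
grip_force: 40.0
```

Request:
send_rows:
  plan:
    - {"delta_pos": [0, 0, 0.0005], "rot": [0, 0, 0], "grip": 1}
    - {"delta_pos": [0, 0, 0.001], "rot": [0, 0, 0], "grip": 1}
    - {"delta_pos": [0, 0, 0.0015], "rot": [0, 0, 0], "grip": 1}
    - {"delta_pos": [0, 0, 0.002], "rot": [0, 0, 0], "grip": 1}
    - {"delta_pos": [0, 0, 0.002], "rot": [0, 0, 0], "grip": 1}
    - {"delta_pos": [0, 0, 0.002], "rot": [0, 0, 0], "grip": 1}
    - {"delta_pos": [0, 0, 0.002], "rot": [0, 0, 0], "grip": 1}
    - {"delta_pos": [0, 0, 0.002], "rot": [0, 0, 0], "grip": 1}

```text
time_s: 18.55
tool_pos: [0.5046, 0.2442, 0.0515]
eef_rot: [1.966, 2.448, 0.004]
contact_force: [-0.7, -0.3, 8.7]
opening: 0.0259
grip_force: 40.0
```

Request:
send_rows:
  plan:
    - {"delta_pos": [0, 0, 0.0005], "rot": [0, 0, 0], "grip": 1}
    - {"delta_pos": [0, 0, 0.001], "rot": [0, 0, 0], "grip": 1}
    - {"delta_pos": [0, 0, 0.0015], "rot": [0, 0, 0], "grip": 1}
    - {"delta_pos": [0, 0, 0.002], "rot": [0, 0, 0], "grip": 1}
    - {"delta_pos": [0, 0, 0.002], "rot": [0, 0, 0], "grip": 1}
    - {"delta_pos": [0, 0, 0.002], "rot": [0, 0, 0], "grip": 1}
    - {"delta_pos": [0, 0, 0.002], "rot": [0, 0, 0], "grip": 1}
    - {"delta_pos": [0, 0, 0.002], "rot": [0, 0, 0], "grip": 1}

```text
time_s: 19.22
tool_pos: [0.5043, 0.2441, 0.049]
eef_rot: [1.966, 2.449, 0.003]
contact_force: [0.1, 1.0, 6.3]
opening: 0.0258
grip_force: 40.0
```

Request:
send_rows:
  plan:
    - {"delta_pos": [0, 0, 0.0005], "rot": [0, 0, 0], "grip": 1}
    - {"delta_pos": [0, 0, 0.001], "rot": [0, 0, 0], "grip": 1}
    - {"delta_pos": [0, 0, 0.0015], "rot": [0, 0, 0], "grip": 1}
    - {"delta_pos": [0, 0, 0.002], "rot": [0, 0, 0], "grip": 1}
    - {"delta_pos": [0, 0, 0.002], "rot": [0, 0, 0], "grip": 1}
    - {"delta_pos": [0, 0, 0.002], "rot": [0, 0, 0], "grip": 1}
    - {"delta_pos": [0, 0, 0.002], "rot": [0, 0, 0], "grip": 1}
    - {"delta_pos": [0, 0, 0.002], "rot": [0, 0, 0], "grip": 1}

```text
time_s: 19.88
tool_pos: [0.5035, 0.2439, 0.0459]
eef_rot: [1.966, 2.45, 0.001]
contact_force: [2.0, 1.3, 4.0]
opening: 0.0264
grip_force: 40.0
```

Request:
send_rows:
  plan:
    - {"delta_pos": [0, 0, 0.0005], "rot": [0, 0, 0], "grip": 1}
    - {"delta_pos": [0, 0, 0.001], "rot": [0, 0, 0], "grip": 1}
    - {"delta_pos": [0, 0, 0.0015], "rot": [0, 0, 0], "grip": 1}
    - {"delta_pos": [0, 0, 0.002], "rot": [0, 0, 0], "grip": 1}
    - {"delta_pos": [0, 0, 0.002], "rot": [0, 0, 0], "grip": 1}
    - {"delta_pos": [0, 0, 0.002], "rot": [0, 0, 0], "grip": 1}
    - {"delta_pos": [0, 0, 0.002], "rot": [0, 0, 0], "grip": 1}
    - {"delta_pos": [0, 0, 0.002], "rot": [0, 0, 0], "grip": 1}

```text
time_s: 20.55
tool_pos: [0.503, 0.2437, 0.0433]
eef_rot: [-1.966, -2.45, 0.0]
contact_force: [4.1, 0.4, 0.5]
opening: 0.0259
grip_force: 40.0
```

Request:
send_rows:
  plan:
    - {"delta_pos": [0, 0, 0.0005], "rot": [0, 0, 0], "grip": 1}
    - {"delta_pos": [0, 0, 0.001], "rot": [0, 0, 0], "grip": 1}
    - {"delta_pos": [0, 0, 0.0015], "rot": [0, 0, 0], "grip": 1}
    - {"delta_pos": [0, 0, 0.0015], "rot": [0, 0, 0], "grip": 1}
    - {"delta_pos": [0, 0, 0.0015], "rot": [0, 0, 0], "grip": 1}
    - {"delta_pos": [0, 0, 0.0015], "rot": [0, 0, 0], "grip": 1}
    - {"delta_pos": [0, 0, 0.0015], "rot": [0, 0, 0], "grip": 1}
    - {"delta_pos": [0, 0, 0.0015], "rot": [0, 0, 0], "grip": 1}

```text
time_s: 21.22
tool_pos: [0.5033, 0.2438, 0.042]
eef_rot: [1.967, 2.45, 0.0]
contact_force: [3.1, 0.3, -0.9]
opening: 0.0262
grip_force: 40.0
```

Request:
send_rows:
  plan:
    - {"delta_pos": [0, 0, 0.0005], "rot": [0, 0, 0], "grip": 1}
    - {"delta_pos": [0, 0, 0.001], "rot": [0, 0, 0], "grip": 1}
    - {"delta_pos": [0, 0, 0.001], "rot": [0, 0, 0], "grip": 1}
    - {"delta_pos": [0, 0, 0.001], "rot": [0, 0, 0], "grip": 1}
    - {"delta_pos": [0, 0, 0.001], "rot": [0, 0, 0], "grip": 1}
    - {"delta_pos": [0, 0, 0.001], "rot": [0, 0, 0], "grip": 1}
    - {"delta_pos": [0, 0, 0.001], "rot": [0, 0, 0], "grip": 1}
    - {"delta_pos": [0, 0, 0.001], "rot": [0, 0, 0], "grip": 1}

```text
time_s: 21.88
tool_pos: [0.5033, 0.2438, 0.0411]
eef_rot: [1.967, 2.45, 0.0]
contact_force: [5.2, 0.7, -0.8]
opening: 0.0256
grip_force: 40.0
```

Request:
send_rows:
  plan:
    - {"delta_pos": [0, 0, 0.0005], "rot": [0, 0, 0], "grip": 1}
    - {"delta_pos": [0, 0, 0.001], "rot": [0, 0, 0], "grip": 1}
    - {"delta_pos": [0, 0, 0.001], "rot": [0, 0, 0], "grip": 1}
    - {"delta_pos": [0, 0, 0.001], "rot": [0, 0, 0], "grip": 1}
    - {"delta_pos": [0, 0, 0.001], "rot": [0, 0, 0], "grip": 1}
    - {"delta_pos": [0, 0, 0.001], "rot": [0, 0, 0], "grip": 1}
    - {"delta_pos": [0, 0, 0.001], "rot": [0, 0, 0], "grip": 1}
    - {"delta_pos": [0, 0, 0.001], "rot": [0, 0, 0], "grip": 1}

```text
time_s: 22.55
tool_pos: [0.5033, 0.2438, 0.0402]
eef_rot: [1.967, 2.45, 0.0]
contact_force: [4.9, 1.0, 1.6]
opening: 0.026
grip_force: 40.0
```

Run:
```python
from h import *
q=state();print(q["tool_pos"],q["opening"],q["contact_force"],q["wrist_torque"])
```

```text
[0.50330373 0.24381199 0.04020153] 0.025968904471066277 [4.92554173 0.95743319 1.55354742] [ 0.14772717 -0.79511813  0.06273317]
```

Request:
send_rows:
  plan:
    - {"delta_pos": [0, 0.0005, 0], "rot": [0, 0, 0], "grip": 1}
    - {"delta_pos": [0, 0.001, 0.0005], "rot": [0, 0, 0], "grip": 1}
    - {"delta_pos": [0, 0.001, 0.001], "rot": [0, 0, 0], "grip": 1}
    - {"delta_pos": [0, 0.001, 0.001], "rot": [0, 0, 0], "grip": 1}
    - {"delta_pos": [0, 0.001, 0.001], "rot": [0, 0, 0], "grip": 1}
    - {"delta_pos": [0, 0.001, 0.001], "rot": [0, 0, 0], "grip": 1}
    - {"delta_pos": [0, 0.001, 0.001], "rot": [0, 0, 0], "grip": 1}
    - {"delta_pos": [0, 0.001, 0.001], "rot": [0, 0, 0], "grip": 1}

```text
time_s: 23.22
tool_pos: [0.5041, 0.244, 0.0397]
eef_rot: [-1.966, -2.45, 0.001]
contact_force: [3.0, -0.7, 5.7]
opening: 0.0263
grip_force: 40.0
```

Request:
send_rows:
  plan:
    - {"delta_pos": [0, 0, 0.0005], "rot": [0, 0, 0], "grip": 1}
    - {"delta_pos": [0, 0, 0.001], "rot": [0, 0, 0], "grip": 1}
    - {"delta_pos": [0, 0, 0.001], "rot": [0, 0, 0], "grip": 1}
    - {"delta_pos": [0, 0, 0.001], "rot": [0, 0, 0], "grip": 1}
    - {"delta_pos": [0, 0, 0.001], "rot": [0, 0, 0], "grip": 1}
    - {"delta_pos": [0, 0, 0.001], "rot": [0, 0, 0], "grip": 1}
    - {"delta_pos": [0, 0, 0.001], "rot": [0, 0, 0], "grip": 1}
    - {"delta_pos": [0, 0, 0.001], "rot": [0, 0, 0], "grip": 1}

```text
time_s: 23.88
tool_pos: [0.5043, 0.244, 0.0396]
eef_rot: [1.966, 2.45, -0.0]
contact_force: [-0.4, -1.0, 11.7]
opening: 0.0262
grip_force: 40.0
```

Run:
```python
from h import *
q=state();print(q["tool_pos"],q["opening"],q["contact_force"],q["wrist_torque"])
```

```text
[0.50429744 0.24404919 0.0395708 ] 0.026175652770032913 [-0.40755281 -1.04487525 11.74283569] [-0.21156901  0.12961543  0.13797724]
```

It has bottomed: z stopped at 39.6 mm while the force climbed to 11.7 N, about 17–18 mm below first lip contact. I'll ease off and release.

Request:
send_rows:
  plan:
    - {"delta_pos": [0, 0, -0.001], "rot": [0, 0, 0], "grip": 1}
    - {"delta_pos": [0, 0, -0.0015], "rot": [0, 0, 0], "grip": 1}
    - {"delta_pos": [0, 0, -0.0015], "rot": [0, 0, 0], "grip": 0}
    - {"delta_pos": [0, 0, -0.0015], "rot": [0, 0, 0], "grip": 0}
    - {"delta_pos": [0, 0, -0.0015], "rot": [0, 0, 0], "grip": 0}
    - {"delta_pos": [0, 0, -0.0015], "rot": [0, 0, 0], "grip": 0}
    - {"delta_pos": [0, 0, -0.0015], "rot": [0, 0, 0], "grip": 0}
    - {"delta_pos": [0, 0, -0.0015], "rot": [0, 0, 0], "grip": 0}

```text
time_s: 24.55
tool_pos: [0.5036, 0.2439, 0.0392]
eef_rot: [-1.966, -2.449, 0.001]
contact_force: [-0.1, 0.1, -0.2]
opening: 0.0459
grip_force: 0.0
```

Request:
send_rows:
  plan:
    - {"delta_pos": [0, 0, -0.015], "rot": [0, 0, 0], "grip": 0}
    - {"delta_pos": [0, 0, -0.035], "rot": [0, 0, 0], "grip": 0}
    - {"delta_pos": [0, 0, -0.06], "rot": [0, 0, 0], "grip": 0}
    - {"delta_pos": [0, 0, -0.085], "rot": [0, 0, 0], "grip": 0}
    - {"delta_pos": [0, 0, -0.11], "rot": [0, 0, 0], "grip": 1}
    - {"delta_pos": [-0.03, 0, -0.13], "rot": [0, 0, 0], "grip": 1}
    - {"delta_pos": [-0.065, 0, -0.14], "rot": [0, 0, 0], "grip": 1}
    - {"delta_pos": [-0.1, 0, -0.14], "rot": [0, 0, 0], "grip": 1}

```text
time_s: 25.22
tool_pos: [0.5276, 0.1459, 0.1831]
eef_rot: [1.961, 2.448, 0.006]
contact_force: [0.1, -0.0, 0.2]
opening: 0.0215
grip_force: 0.0
```

Run:
```python
from h import *
q=state();print(q["tool_pos"],q["opening"],q["contact_force"])
s=read_camera("side");t=read_camera("top")
cv2.imwrite("pics/seat.png",np.hstack([cv2.resize(s[140:200,225:285],(500,500),interpolation=cv2.INTER_CUBIC),cv2.resize(t[180:240,120:150],(250,500),interpolation=cv2.INTER_CUBIC)]))
p=[.5578,.2043,.2187]
for y in(.05-.075,.05,.125): 
  w=tray(p,(-.045,y,.075)); print([(proj(n,w)).round(1) for n in("side","top")])
```

```text
[0.5276493  0.14587674 0.183141  ] 0.021471461484626503 [ 0.14162064 -0.04614293  0.15614199]
[array([268.9, 180.1]), array([197.1, 204.3])]
[array([258.7, 168.2]), array([170.4, 209.9])]
[array([249.1, 157. ]), array([143.5, 215.4])]
```

View pics/seat.png

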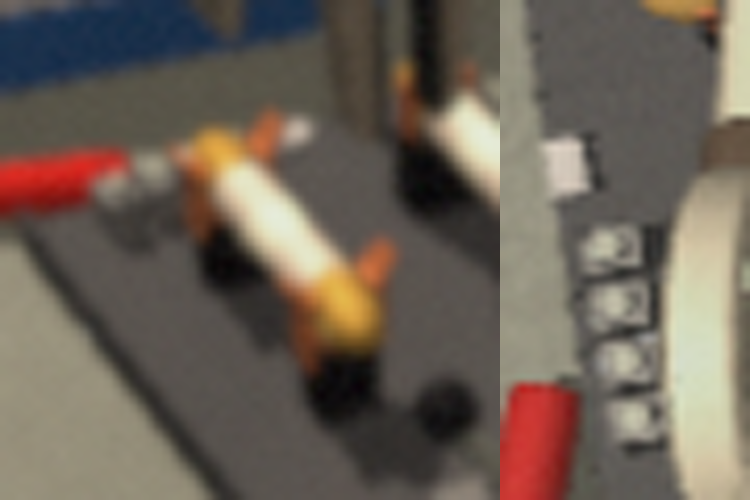

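The seated fuse lies level in both clips. Its ends at (205,135) and (350,325) in the crop match the predicted seat within about 2 px. Next is the lever.

Run:
```python
from h import *
p=[.5578,.2043,.2187]
q=state();print(q["tool_pos"],q["opening"])
for x in(-.105,-.0126): w=tray(p,(x,-.115,0)); print(w); go(w[0],w[1],.078,.2187)
```

```text
[0.52718685 0.14242929 0.18050324] 0.013361254465637618
[0.48025155 0.06925838 0.        ]
dpos [-0.0614 -0.0615  0.1025] rot [ 0.0015  0.0019 -0.0055]
[0.57045062 0.08930556 0.        ]
dpos [-0.0609  0.0309  0.1027] rot [ 0.0015  0.0019 -0.0055]
```

Request:
send_rows:
  plan:
    - {"delta_pos": [-0.02, -0.02, 0], "rot": [0, 0, 0], "grip": 1}
    - {"delta_pos": [-0.04, -0.042, 0], "rot": [0, 0, 0], "grip": 1}
    - {"delta_pos": [-0.061, -0.062, 0], "rot": [0, 0, 0], "grip": 1}
    - {"delta_pos": [-0.061, -0.062, 0.025], "rot": [0, 0, 0], "grip": 1}
    - {"delta_pos": [-0.061, -0.062, 0.05], "rot": [0, 0, 0], "grip": 1}
    - {"delta_pos": [-0.061, -0.062, 0.075], "rot": [0, 0, 0], "grip": 1}
    - {"delta_pos": [-0.061, -0.062, 0.095], "rot": [0, 0, 0], "grip": 1}
    - {"delta_pos": [-0.061, -0.062, 0.102], "rot": [0, 0, 0], "grip": 1}

```text
time_s: 25.98
tool_pos: [0.4754, 0.0743, 0.0741]
eef_rot: [-1.963, -2.446, 0.005]
contact_force: [-0.8, -0.7, 0.2]
opening: 0.0002
grip_force: 0.0
```

Request:
send_rows:
  plan:
    - {"delta_pos": [0, 0, 0], "rot": [0, 0, 0], "grip": 1}
    - {"delta_pos": [0, 0, 0], "rot": [0, 0, 0], "grip": 1}
    - {"delta_pos": [0, 0.003, 0], "rot": [0, 0, 0], "grip": 1}
    - {"delta_pos": [0, 0.009, 0], "rot": [0, 0, 0], "grip": 1}
    - {"delta_pos": [0, 0.015, 0], "rot": [0, 0, 0], "grip": 1}
    - {"delta_pos": [0, 0.021, 0], "rot": [0, 0, 0], "grip": 1}
    - {"delta_pos": [0, 0.027, 0], "rot": [0, 0, 0], "grip": 1}
    - {"delta_pos": [0, 0.033, 0], "rot": [0, 0, 0], "grip": 1}

```text
time_s: 26.65
tool_pos: [0.5112, 0.0806, 0.0779]
eef_rot: [-1.966, -2.45, 0.001]
contact_force: [-2.4, -0.7, 2.0]
opening: 0.0009
grip_force: 1.1
```

Run:
```python
from h import *
p=[.5578,.2043,.2187]
q=state();print(q["tool_pos"],q["opening"],q["contact_force"])
for x in(-.0126,): w=tray(p,(x,-.115,0)); print(w); go(w[0],w[1],.078,.2187)
```

```text
[0.51123268 0.08061626 0.07787488] 0.0009058482437721728 [-2.36577    -0.71643339  1.98658422]
[0.57045062 0.08930556 0.        ]
dpos [-0.0043  0.0597 -0.0002] rot [-0.0004  0.0001 -0.0006]
```

Request:
send_rows:
  plan:
    - {"delta_pos": [0, 0.0075, 0], "rot": [0, 0, 0], "grip": 1}
    - {"delta_pos": [0, 0.015, 0], "rot": [0, 0, 0], "grip": 1}
    - {"delta_pos": [0, 0.0225, 0], "rot": [0, 0, 0], "grip": 1}
    - {"delta_pos": [0, 0.03, 0], "rot": [0, 0, 0], "grip": 1}
    - {"delta_pos": [0, 0.0375, 0], "rot": [0, 0, 0], "grip": 1}
    - {"delta_pos": [0, 0.044, 0], "rot": [0, 0, 0], "grip": 1}
    - {"delta_pos": [0, 0.05, 0], "rot": [0, 0, 0], "grip": 1}
    - {"delta_pos": [0, 0.055, 0], "rot": [0, 0, 0], "grip": 1}

```text
time_s: 27.32
tool_pos: [0.5648, 0.0926, 0.0773]
eef_rot: [-1.966, -2.45, 0.001]
contact_force: [-1.5, -0.4, -0.7]
opening: 0.0
grip_force: 0.4
```

Request:
send_rows:
  plan:
    - {"delta_pos": [0, 0.001, 0], "rot": [0, 0, 0], "grip": 1}
    - {"delta_pos": [0, 0.002, 0], "rot": [0, 0, 0], "grip": 1}
    - {"delta_pos": [0, 0.003, 0], "rot": [0, 0, 0], "grip": 1}
    - {"delta_pos": [0, 0.004, 0], "rot": [0, 0, 0], "grip": 1}
    - {"delta_pos": [0, 0.005, 0], "rot": [0, 0, 0], "grip": 1}
    - {"delta_pos": [0, 0.005, 0], "rot": [0, 0, 0], "grip": 1}
    - {"delta_pos": [0, 0.005, 0], "rot": [0, 0, 0], "grip": 1}
    - {"delta_pos": [0, 0.005, 0], "rot": [0, 0, 0], "grip": 1}

```text
time_s: 27.98
tool_pos: [0.5693, 0.0935, 0.0777]
eef_rot: [1.966, 2.45, 0.0]
contact_force: [-1.1, -0.2, -0.8]
opening: 0.0004
grip_force: 0.2
```

Request:
send_rows:
  plan:
    - {"delta_pos": [0, 0.001, 0], "rot": [0, 0, 0], "grip": 1}
    - {"delta_pos": [0, 0.002, 0], "rot": [0, 0, 0], "grip": 1}
    - {"delta_pos": [0, 0.003, 0], "rot": [0, 0, 0], "grip": 1}
    - {"delta_pos": [0, 0.004, 0], "rot": [0, 0, 0], "grip": 1}
    - {"delta_pos": [0, 0.004, 0], "rot": [0, 0, 0], "grip": 1}
    - {"delta_pos": [0, 0.004, 0], "rot": [0, 0, 0], "grip": 1}
    - {"delta_pos": [0, 0.004, 0], "rot": [0, 0, 0], "grip": 1}
    - {"delta_pos": [0, 0.004, 0], "rot": [0, 0, 0], "grip": 1}

```text
time_s: 28.65
tool_pos: [0.5733, 0.0944, 0.0778]
eef_rot: [1.966, 2.45, 0.0]
contact_force: [-0.2, -0.4, -0.1]
opening: 0.0006
grip_force: 0.1
```

Request:
send_rows:
  plan:
    - {"delta_pos": [0, 0.001, 0], "rot": [0, 0, 0], "grip": 1}
    - {"delta_pos": [0, 0.002, 0], "rot": [0, 0, 0], "grip": 1}
    - {"delta_pos": [0, 0.003, 0], "rot": [0, 0, 0], "grip": 1}
    - {"delta_pos": [0, 0.003, 0], "rot": [0, 0, 0], "grip": 1}
    - {"delta_pos": [0, 0.003, 0], "rot": [0, 0, 0], "grip": 1}
    - {"delta_pos": [0, 0.003, 0], "rot": [0, 0, 0], "grip": 1}
    - {"delta_pos": [0, 0.003, 0], "rot": [0, 0, 0], "grip": 1}
    - {"delta_pos": [0, 0.003, 0], "rot": [0, 0, 0], "grip": 1}

```text
time_s: 29.32
tool_pos: [0.5755, 0.0949, 0.0774]
eef_rot: [-1.966, -2.449, 0.001]
contact_force: [-5.2, -1.1, 0.4]
opening: 0.0007
grip_force: 2.4
```

Request:
send_rows:
  plan:
    - {"delta_pos": [0, 0.001, 0], "rot": [0, 0, 0], "grip": 1}
    - {"delta_pos": [0, 0.002, 0], "rot": [0, 0, 0], "grip": 1}
    - {"delta_pos": [0, 0.002, 0], "rot": [0, 0, 0], "grip": 1}
    - {"delta_pos": [0, 0.002, 0], "rot": [0, 0, 0], "grip": 1}
    - {"delta_pos": [0, 0.002, 0], "rot": [0, 0, 0], "grip": 1}
    - {"delta_pos": [0, 0.002, 0], "rot": [0, 0, 0], "grip": 1}
    - {"delta_pos": [0, 0.002, 0], "rot": [0, 0, 0], "grip": 1}
    - {"delta_pos": [0, 0.002, 0], "rot": [0, 0, 0], "grip": 1}

```text
time_s: 29.98
tool_pos: [0.5757, 0.095, 0.0773]
eef_rot: [-1.964, -2.447, 0.007]
contact_force: [-11.6, -2.5, 5.2]
opening: 0.0002
grip_force: 5.9
```

The lever is on its hard stop: the force climbed to 12 N with no further motion. I'll back off and rise clear.

Request:
send_rows:
  plan:
    - {"delta_pos": [0, -0.01, 0], "rot": [0, 0, 0], "grip": 1}
    - {"delta_pos": [0, -0.025, 0], "rot": [0, 0, 0], "grip": 1}
    - {"delta_pos": [0, -0.04, 0], "rot": [0, 0, 0], "grip": 1}
    - {"delta_pos": [0, -0.05, -0.03], "rot": [0, 0, 0], "grip": 1}
    - {"delta_pos": [0, -0.05, -0.06], "rot": [0, 0, 0], "grip": 1}
    - {"delta_pos": [0, -0.06, -0.095], "rot": [0, 0, 0], "grip": 1}
    - {"delta_pos": [-0.03, -0.07, -0.12], "rot": [0, 0, 0], "grip": 1}
    - {"delta_pos": [-0.06, -0.08, -0.12], "rot": [0, 0, 0], "grip": 1}

```text
time_s: 30.65
tool_pos: [0.5176, 0.0192, 0.2051]
eef_rot: [1.954, 2.443, 0.012]
contact_force: [0.7, -1.3, 0.3]
opening: 0.0006
grip_force: 0.0
```

Request:
send_rows:
  plan:
    - {"delta_pos": [-0.03, -0.02, 0], "rot": [0, 0, 0], "grip": 1}
    - {"delta_pos": [-0.06, -0.04, 0], "rot": [0, 0, 0], "grip": 1}
    - {"delta_pos": [-0.09, -0.06, 0], "rot": [0, 0, 0], "grip": 1}
    - {"delta_pos": [-0.12, -0.06, 0], "rot": [0, 0, 0], "grip": 1}
    - {"delta_pos": [-0.15, -0.06, 0], "rot": [0, 0, 0], "grip": 1}
    - {"delta_pos": [-0.17, -0.06, 0], "rot": [0, 0, 0], "grip": 1}
    - {"delta_pos": [-0.18, -0.06, 0], "rot": [0, 0, 0], "grip": 1}
    - {"delta_pos": [-0.18, -0.06, 0], "rot": [0, 0, 0], "grip": 1}

```text
time_s: 31.32
tool_pos: [0.4942, -0.171, 0.198]
eef_rot: [1.968, 2.446, 0.001]
contact_force: [0.9, 0.3, -0.1]
opening: 0.0002
grip_force: 0.0
```

Run:
```python
from h import *
q=state();print(q["tool_pos"],q["contact_force"])
t=read_camera("top");s=read_camera("side");t0=cv2.imread("pics/top1.png");s0=cv2.imread("pics/side1.png")
p=[.5578,.2043,.2187]
# ball: dark pixels around predicted on / off places; fuse end centroids (orange-brass pixels)
for n,a in(("top",t),("side",s),("top0",t0),("side0",s0)):
  for k,x in(("off",-.0584),("on",.0184)):
    u,v=np.rint(proj(n.strip("0"),tray(p,(x,-.115,.1102)))).astype(int)
    print(n,k,(u,v),a[v-1:v+2,u-1:u+2].mean((0,1)).round())
```

```text
[ 0.49419235 -0.17100611  0.19800996] [ 0.92134454  0.33099168 -0.05735707]
top off (np.int64(229), np.int64(200)) [126. 135. 141.]
top on (np.int64(224), np.int64(173)) [33. 34. 37.]
side off (np.int64(278), np.int64(189)) [24. 29. 33.]
side on (np.int64(298), np.int64(181)) [55. 65. 73.]
top0 off (np.int64(229), np.int64(200)) [35. 35. 38.]
top0 on (np.int64(224), np.int64(173)) [85. 90. 93.]
side0 off (np.int64(278), np.int64(189)) [21. 21. 23.]
side0 on (np.int64(298), np.int64(181)) [47. 50. 53.]
```

```bash
python3 -c "
from rig import *
print(close_job())"
```

```text
the job is handed in; nothing more can be done
None
```

I pressed the long fuse into both clips until it bottomed at about 12 N and let it go, threw the isolator to its on stop, and handed the job in at about 31 s; the first grasp slipped off at 40 N and I regripped lower, and neither the clip jaw and pin readings nor the short fuse and bystanders were checked at the end.

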